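# Nest the rinse tumblers loosely on their mat

### The arm

A 7-joint arm with a two-finger parallel gripper is mounted at the origin on the work surface. World frame = base frame: x ahead of the robot, y to its left, z up, the work surface at z = 0. Lengths are in m, angles in rad, forces in N, time in s.
With the tool pointing down it reaches from about 0.425 to 0.825 m from the base axis. Payload 3.6 kg.
Tool frame: the origin (TCP) lies on the mounting face of the last link; the fingertips stand 186 mm ahead of it and the grasp point (between the pads) lies 167 mm ahead of it; y points along the fingers, z is the direction in which the jaws open and shut, and the axes are right-handed (so a half turn about y gives the same grasp; the last joint's range is limited). The gripper opens to 93 mm and grips with 3 to 60 N. Pads are 15 mm wide; open, the fingers measure 128 mm over their backs; the gripper's body (75 mm by 188 mm) begins 65 mm behind the grasp point.
Start: joints at [1.175, 0.615, -0.013, 1.423, 0.008, 1.103, -0.04], TCP at [0.234, -0.606, 0.405] pointing down, gripper open.
Joint ranges: [-3.12, 3.12], [-0.3, 2.06], [-1.34, 1.32], [0.26, 2.42], [-1.36, 4.5], [0.01, 1.98], [-2.84, 2.84]. Speed limits (rad/s): [2.79, 2.79, 3.14, 3.14, 3.14, 3.14, 3.14].

### API

Orientations are given as a 3x3 rotation matrix whose columns are the frame's x, y, z axes.
In Python, from station import manip, optics gives the robot as it stands. The module is installed in compiled form; this text tells all that it offers.
- The arm moves only by the shell command python3 -m jog 'ROWS' [OPENING] [FORCE]. ROWS is a JSON object of lists of equal length, an entry for each row: "xyz": the shift along the tool's x, y, z each as a share of 0.025 m, from -1 to 1, a list of three; "roll": the turn about the tool's y as a share of 4 degrees, from -1 to 1. A call has 1 to 12 rows; each row shifts and turns the commanded pose from where the row before left it, along the tool's axes as they then stand; what a row does not reach is not made up. A row lasts 1/10 s, in which the tool goes at most 50 mm and 8.59 degrees, less where a joint would pass 70% of its speed; a pose out of reach is approached as far as the arm can. A call with a number of a shift or a turn outside -1 to 1 is refused whole. A call with a gripper value outside its range is refused whole. OPENING is the closure in counts, from 0 (fully open) to 255 (shut), set as the call begins (- or left out, the last holds). The fingers move at their own pace and stop on an object; FORCE is the grip in N (left out, the last holds). Time passes only in rows, so rows that do not move let the fingers close. It gives the time, the measured TCP pose, the force and the opening at its end, in the units of the state.
- manip.sense(): the state, without advancing time (a new reading comes with each control period).
- optics.get_image(name): name is "scene" or "top"; returns a dict with "frame" (420x560x3 uint8, red, green, blue), "camera_matrix" (3x3 intrinsics, pixels), "R" (3x3) and "t" (3): a world point X has camera coordinates R X + t. Camera axes: x right, y down, z forward; pixel columns grow to the right and rows downward; lengths in m; the calibration is good to about 2 mm. A picture is of the moment at which its call begins. There is no depth.
- manip.hand_in(): hands the job in, once; it reports no verdict.
The state is a dict: "time_s": time; "q": joint angles; "dq": joint speeds; "joint_torque": joint torques, N m; "position": TCP position; "orientation": TCP orientation; "ft_force": force on the tool from outside, world axes, zero at the start; "moment": the same for the moment, N m; "gripper_width": finger opening in m.
Only numpy, scipy, OpenCV 4.12 (cv2) and the standard library are available. Lean on these libraries where they do the work, as an engineer would, in place of code of your own. Each camera call takes 0.05 s, during which the arm holds its last target.

### The job

Put the clean rinse tumblers away on the eye clinic's desk: first stand the white tumbler upright, wholly on the round black mat, then lower the orange tumbler into the white one, and last the green one into the orange. Lower each gently until it only just rests in the taper and let go: never drop it in or press it down, or they wedge tight and the next person cannot pull them apart. Leave everything else on the desk where it is.

Things in the scene. Friction and masses are not known exactly. Their poses are not given: they have to be found in the camera images.
- white_tumbler: white plastic tumbler, open top, straight taper: 100 mm tall, outside diameter 43 mm at the foot, 60 mm at the rim, wall 3 mm, floor 5 mm, about 75 g; starts upright. Origin: centre of its underside; z up through the mouth; round, yaw is of no matter
- orange_tumbler: orange plastic tumbler, open top, straight taper: 100 mm tall, outside diameter 43 mm at the foot, 60 mm at the rim, wall 3 mm, floor 5 mm, about 75 g; starts upright. Origin: centre of its underside; z up through the mouth; round, yaw is of no matter. Resting loosely in another tumbler, its foot and rim stand about 38 mm above those of that one, where the walls touch; a push over 10 N or a 20 mm drop can wedge it
- green_tumbler: green plastic tumbler, open top, straight taper: 100 mm tall, outside diameter 43 mm at the foot, 60 mm at the rim, wall 3 mm, floor 5 mm, about 75 g; starts upright. Origin: centre of its underside; z up through the mouth; round, yaw is of no matter. Nests in the orange one just as the orange one does in the white
- white_tumbler_rim (a point): centre of the white tumbler's mouth, level with the rim, 100 mm above its foot
- orange_tumbler_rim (a point): centre of the orange tumbler's mouth, level with the rim, 100 mm above its foot
- green_tumbler_rim (a point): centre of the green tumbler's mouth, level with the rim, 100 mm above its foot
- mat: round black rubber mat, 84 mm diameter, 4 mm thick, lying fixed on the desk. Origin: centre of its underside, at desk level
- penlight: bystander: silver penlight lying on the desk, 147 mm long along its x, 16 mm thick; origin under its middle
- ruler: bystander: yellow ruler lying flat, 150 x 22 x 4 mm, long along its x; origin under its middle
- occluder: bystander: black eye occluder lying flat, 6 mm thick, a 56 mm disc centred 55 mm along +x from the origin, with a 14 mm wide handle that reaches 120 mm along -x
- drop_bottle: bystander: white dropper bottle with a blue cap, 34 mm diameter, 75 mm tall; origin under its middle
- pen_pot: bystander: black straight-sided pot with three pens, 72 mm diameter, 85 mm tall, pens to 135 mm; origin under its middle
- pad_jar: bystander: amber jar with a white lid, 60 mm diameter, 65 mm tall; origin under its middle

How it is judged:
By the outcome, as a careful person would: the job done as asked, in the order asked, and still so for the second after the job is handed in, with the robot touching nothing.
It also fails if it takes over 72 s, if anything falls off the work surface, if the arm or the gripper's body presses on something with over 40 N, if the wrist force passes 120 N, or if a joint passes its speed limit or range.

## Working session

There is one attempt and no reset: what is moved stays moved. The work goes in short steps, Python scripts to look and compute and a shell command to move; the robot and the scene stay as the last step left them, time stands still between calls to the robot, and variables do not carry over. Pictures are saved under pics/ and viewed, and the job is handed in when it is done.

```bash
mkdir -p pics; python3 - <<'E'
from station import manip, optics
import cv2,numpy as np
s=manip.sense()
for k,v in s.items(): print(k,np.round(v,4).tolist())
for n in("scene","top"):
    d=optics.get_image(n); cv2.imwrite(f"pics/{n}0.png",d["frame"][:,:,::-1])
    print(n,d["camera_matrix"],d["R"],d["t"])
    np.savez(f"{n}.npz",K=d["camera_matrix"],R=d["R"],t=d["t"])
E
```

```text
time_s 0.0
q [1.1755, 0.6159, -0.0126, 1.4249, 0.0081, 1.1034, -0.0404]
dq [-0.0004, 0.0008, -0.0016, -0.0, -0.0002, 0.0002, 0.0014]
joint_torque [-0.0004, -45.8927, 0.2089, -16.5743, -0.0611, 0.0205, 0.0002]
position [0.2342, -0.606, 0.4036]
orientation [[-0.9327, -0.001, 0.3606], [-0.3606, 0.0023, -0.9327], [0.0001, -1.0, -0.0025]]
ft_force [0.5096, 0.4235, 0.0693]
moment [-0.0123, -0.0058, 0.0166]
gripper_width 0.0931
scene [[534.09857804   0.         278.00099461]
 [  0.         534.09857804 202.12758337]
 [  0.           0.           1.        ]] [[ 0.6278183   0.77834552 -0.00473508]
 [ 0.5668065  -0.46134202 -0.68256423]
 [-0.53345531  0.42584244 -0.73081027]] [-0.36438662 -0.24378442  1.51467274]
top [[428.56310985   0.         269.94871309]
 [  0.         428.56310985 211.02033916]
 [  0.           0.           1.        ]] [[-0.00446309 -0.99989169  0.01402464]
 [-0.98315404  0.00182482 -0.18276979]
 [ 0.1827244  -0.0146041  -0.9830557 ]] [0.00236058 0.56276252 0.84403697]
```

View pics/scene0.png

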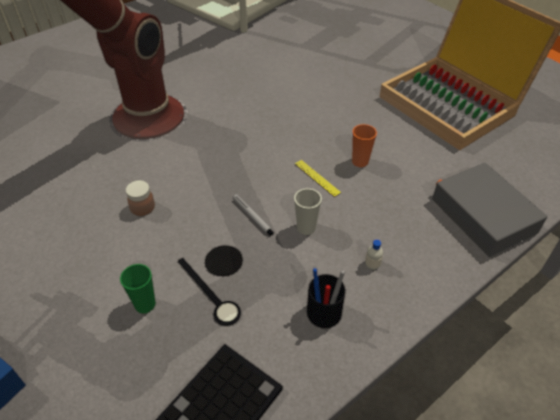

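View pics/top0.png

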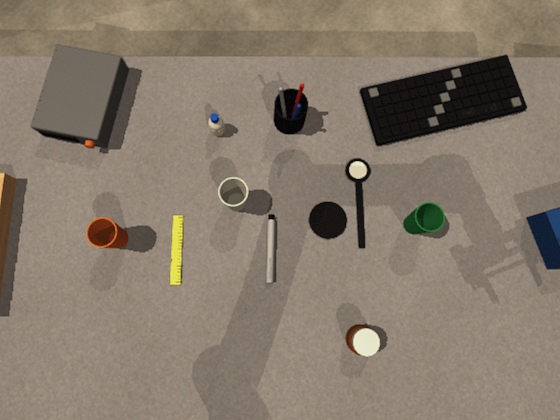

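The scene picture shows white at about (307,210), orange at (363,145), green at (139,288) and the mat at (224,261). The top picture has the white rim at (233,192), orange rim at (102,233), green rim at (430,217) and the mat at (328,220). I'll zoom in on these.

```bash
python3 - <<'E'
import cv2,numpy as np
t=cv2.imread("pics/top0.png"); s=cv2.imread("pics/scene0.png")
def crop(im,c,r): 
    o=cv2.resize(im[c[1]-r:c[1]+r,c[0]-r:c[0]+r],(260,260),interpolation=cv2.INTER_CUBIC)
    for i in range(0,260,65): cv2.line(o,(i,0),(i,6),(0,255,255),1); cv2.line(o,(0,i),(6,i),(0,255,255),1)
    return o
A=np.hstack([crop(t,c,32) for c in[(236,192),(105,233),(425,218)]])
B=np.hstack([crop(s,c,32) for c in[(307,210),(363,145),(140,288)]])
cv2.imwrite("pics/crops.png",np.vstack([A,B]))
cv2.imwrite("pics/mat.png",np.hstack([crop(t,(328,220),32),crop(s,(224,261),32)]))
E
```

```text
(no output)
```

View pics/crops.png

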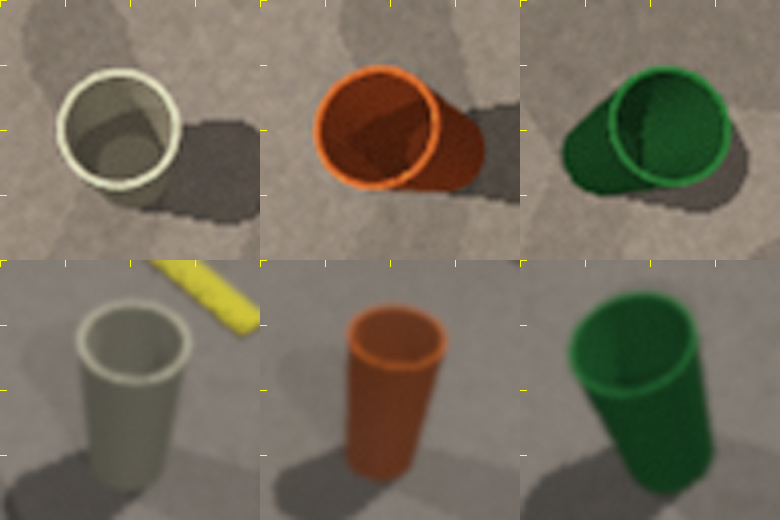

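View pics/mat.png

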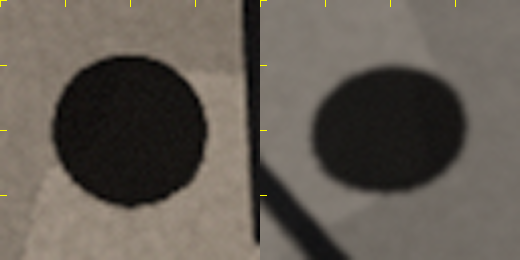

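```bash
cat > h.py <<'E'
import numpy as np
C={n:np.load(f"{n}.npz") for n in("scene","top")}
def plane(n,uv,z):
    c=C[n];R,t=c["R"],c["t"]; d=R.T@np.linalg.solve(c["K"],[*uv,1]); o=-R.T@t
    return o+d*(z-o[2])/d[2]
def tri(a,b):
    A=[];B=[]
    for n,uv in(("top",a),("scene",b)):
        c=C[n];R,t=c["R"],c["t"]; d=R.T@np.linalg.solve(c["K"],[*uv,1]); d/=np.linalg.norm(d); P=np.eye(3)-np.outer(d,d)
        A.append(P);B.append(P@(-R.T@t))
    return np.linalg.lstsq(np.vstack(A),np.hstack(B),rcond=None)[0]
def proj(n,X):
    c=C[n]; p=c["K"]@(c["R"]@X+c["t"]); return p[:2]/p[2]
E
python3 - <<'E'
from h import *
o=.4
for n,a,b,z in[("white",(233.3,191.75),(307.9,198.1),.1),("orange",(102,232.4),(364.6,132),.1),("green",(429.9,217.1),(135.7,276.7),.1),("mat",(328,220.4),(223.6,260.75),.004)]:
    a=np.array(a)-o;b=np.array(b)-o
    print(n,tri(a,b).round(4),plane("top",a,z).round(4),plane("scene",b,z).round(4))
for n,p,q in[("pen",(271,216),(271,281)),("ruler",(178,215),(176,284)),("occ",(358,170),(361,247)),]:
    print(n,plane("top",p,.008).round(3),plane("top",q,.008).round(3))
print(plane("top",(215,117),.075),plane("top",(291,98),.085),plane("top",(367,341),.065))
E
```

```text
white [0.5931 0.0739 0.0999] [0.5938 0.0749 0.1   ] [0.5928 0.0727 0.1   ]
orange [0.5122 0.3283 0.1   ] [0.5129 0.3294 0.1   ] [0.512 0.327 0.1  ]
green [ 0.5415 -0.3163  0.0989] [ 0.5418 -0.3149  0.1   ] [ 0.5415 -0.3173  0.1   ]
mat [ 0.5511 -0.1283  0.0013] [ 0.5513 -0.1269  0.004 ] [ 0.5522 -0.1304  0.004 ]
pen [ 0.56  -0.002  0.008] [ 0.419 -0.002  0.008]
ruler [0.562 0.201 0.008] [0.414 0.2   0.008]
occ [ 0.664 -0.198  0.008] [ 0.491 -0.197  0.008]
[0.76122718 0.11640974 0.075     ] [ 0.79988989 -0.04458867  0.085     ] [ 0.30146953 -0.18785763  0.065     ]
```

```bash
python3 -m jog '{"xyz":[[0,0,0],[0,0,0],[0,0,0],[0,0,0],[0,0,0],[0,0,0]],"roll":[0.881,0.881,0.881,0.881,0.881,0.881]}' 0 15; cat > st.py <<'E'
from station import manip; import numpy as np,sys
s=manip.sense(); R=np.array(s["orientation"]);p=np.array(s["position"])
print(s["time_s"],p.round(4),"w",round(s["gripper_width"],4),"F",np.round(s["ft_force"],2),"q",np.round(s["q"],2)); print(R.round(4).tolist())
if len(sys.argv)>1:
    T=np.array([float(a) for a in sys.argv[1:4]]); d=R.T@(T-p)/.025; print("tool units",d.round(3),"per12",(d/12).round(4))
E
python3 st.py .593 .074 .404
```

```text
time_s: 0.7
position: [0.2343, -0.6061, 0.4041]
orientation: [[-1.0, -0.001, -0.003], [0.003, 0.001, -1.0], [0.001, -1.0, -0.001]]
ft_force: [0.1, 0.1, 0.4]
gripper_width: 0.0928
0.7 [ 0.2343 -0.6061  0.4041] w 0.0928 F [0.09 0.09 0.4 ] q [ 1.12  0.62  0.09  1.43 -0.06  1.1  -0.36]
[[-1.0, -0.0005, -0.0027], [0.0027, 0.0015, -1.0], [0.0005, -1.0, -0.0015]]
tool units [-14.274   0.035 -27.242] per12 [-1.1895  0.0029 -2.2702]
```

```bash

python3 -m jog '{"xyz":[[-0.51,0,-0.973],[-0.51,0,-0.973],[-0.51,0,-0.973],[-0.51,0,-0.973],[-0.51,0,-0.973],[-0.51,0,-0.973],[-0.51,0,-0.973],[-0.51,0,-0.973],[-0.51,0,-0.973],[-0.51,0,-0.973],[-0.51,0,-0.973],[-0.51,0,-0.973]],"roll":[0,0,0,0,0,0,0,0,0,0,0,0]}'
python3 -m jog '{"xyz":[[-0.51,0,-0.973],[-0.51,0,-0.973],[-0.51,0,-0.973],[-0.51,0,-0.973],[-0.51,0,-0.973],[-0.51,0,-0.973],[-0.51,0,-0.973],[-0.51,0,-0.973],[-0.51,0,-0.973],[-0.51,0,-0.973],[-0.51,0,-0.973],[-0.51,0,-0.973]],"roll":[0,0,0,0,0,0,0,0,0,0,0,0]}'
python3 st.py .593 .074 .404
```

```text
time_s: 1.9
position: [0.3877, -0.3132, 0.4044]
orientation: [[-1.0, -0.001, -0.0], [0.0, 0.001, -1.0], [0.001, -1.0, -0.001]]
ft_force: [0.1, -0.5, -0.9]
gripper_width: 0.0928
time_s: 3.1
position: [0.5407, -0.0215, 0.4044]
orientation: [[-1.0, -0.001, -0.0], [0.0, -0.0, -1.0], [0.001, -1.0, 0.0]]
ft_force: [0.7, -0.5, 0.9]
gripper_width: 0.0928
3.1 [ 0.5407 -0.0215  0.4044] w 0.0928 F [ 0.72 -0.54  0.93] q [ 0.01  0.45 -0.01  1.74  0.01  0.96 -1.58]
[[-1.0, -0.0011, -0.0001], [0.0001, -0.0, -1.0], [0.0011, -1.0, 0.0]]
tool units [-2.093  0.013 -3.819] per12 [-0.1744  0.001  -0.3183]
```

```bash

python3 -m jog '{"xyz":[[-0.52,0,-0.955],[-0.52,0,-0.955],[-0.52,0,-0.955],[-0.52,0,-0.955],[0,0.86,0],[0,0.86,0],[0,0.86,0],[0,0.86,0],[0,0.86,0],[0,0.86,0],[0,0.86,0],[0,0,0]],"roll":[0,0,0,0,0,0,0,0,0,0,0,0]}'
python3 st.py .593 .074 .253
python3 - <<'E'
from station import optics
import cv2,numpy as np
a=[cv2.resize(optics.get_image(n)["frame"][y-60:y+60,x-60:x+60,::-1],(400,400)) for n,x,y in(("top",236,192),("scene",307,200))]
cv2.imwrite("pics/g1.png",np.hstack(a))
E
```

```text
time_s: 4.3
position: [0.591, 0.0728, 0.251]
orientation: [[-1.0, -0.008, -0.0], [0.0, -0.001, -1.0], [0.008, -1.0, 0.001]]
ft_force: [-1.2, -0.0, 0.3]
gripper_width: 0.0929
4.3 [0.591  0.0728 0.251 ] w 0.0929 F [-1.18 -0.    0.26] q [-0.15  0.71 -0.02  1.74  0.02  0.69 -1.75]
[[-1.0, -0.0077, -0.0001], [0.0001, -0.0011, -1.0], [0.0077, -1.0, 0.0011]]
tool units [-0.079 -0.079 -0.048] per12 [-0.0066 -0.0066 -0.004 ]
```

View pics/g1.png

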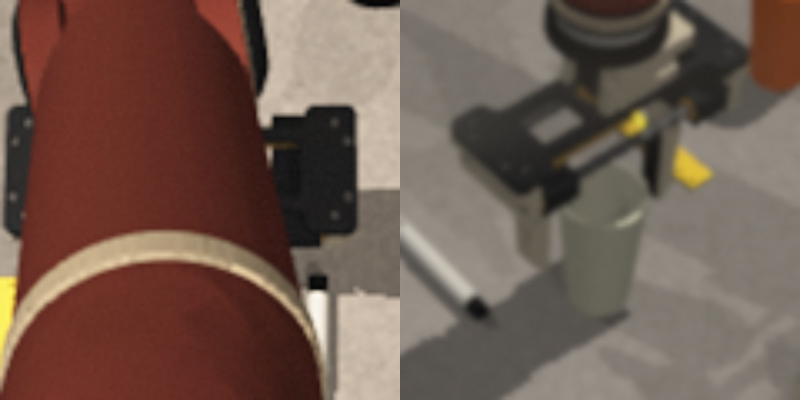

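The top view is blocked by the arm. The scene view shows the fingers either side of the white rim, so I'm closing.

```bash

python3 -m jog '{"xyz":[[-0.06,-0.08,-0.04],[0,0,0],[0,0,0],[0,0,0],[0,0,0],[0,0,0],[0,0,0],[0,0,0]],"roll":[0,0,0,0,0,0,0,0]}' 255 15
python3 st.py .593 .074 .253
```

```text
time_s: 5.2
position: [0.5941, 0.074, 0.2567]
orientation: [[-1.0, 0.001, -0.0], [0.0, 0.0, -1.0], [-0.001, -1.0, -0.0]]
ft_force: [-0.6, -0.3, 2.8]
gripper_width: 0.0592
5.2 [0.5941 0.074  0.2567] w 0.0592 F [-0.6  -0.3   2.84] q [-0.15  0.71 -0.02  1.73  0.02  0.7  -1.75]
[[-1.0, 0.0006, -0.0002], [0.0002, 0.0002, -1.0], [-0.0006, -1.0, -0.0002]]
tool units [0.043 0.146 0.001] per12 [0.0036 0.0122 0.0001]
```

```bash

python3 -m jog '{"xyz":[[0,-0.3,0],[0,-0.7,0],[0,-0.7,0],[0,-0.7,0],[0,0,0]],"roll":[0,0,0,0,0]}' 
python3 -m jog '{"xyz":[[0.1,0,0.4],[0.17,0,0.81],[0.17,0,0.81],[0.17,0,0.81],[0.17,0,0.81],[0.17,0,0.81],[0.17,0,0.81],[0.17,0,0.81],[0.17,0,0.81],[0.17,0,0.81],[0.1,0,0.41],[0,0,0]],"roll":[0,0,0,0,0,0,0,0,0,0,0,0]}' 
python3 st.py .5515 -.1285 .2607
python3 - <<'E'
from station import optics
import cv2,numpy as np
a=[cv2.resize(optics.get_image(n)["frame"][y-60:y+60,x-60:x+60,::-1],(400,400)) for n,x,y in(("top",328,220),("scene",224,245))]
cv2.imwrite("pics/g2.png",np.hstack(a))
E
```

```text
time_s: 5.7
position: [0.5947, 0.074, 0.3187]
orientation: [[-1.0, 0.005, -0.0], [0.0, 0.001, -1.0], [-0.005, -1.0, -0.001]]
ft_force: [0.9, 0.4, -1.6]
gripper_width: 0.0589
time_s: 6.9
position: [0.5496, -0.1309, 0.3153]
orientation: [[-1.0, -0.003, -0.004], [0.004, -0.001, -1.0], [0.003, -1.0, 0.001]]
ft_force: [-0.7, 0.8, 0.0]
gripper_width: 0.0588
6.9 [ 0.5496 -0.1309  0.3153] w 0.0588 F [-0.67  0.83  0.01] q [ 0.22  0.59 -0.04  1.78  0.03  0.78 -1.41]
[[-1.0, -0.0025, -0.0043], [0.0043, -0.0009, -1.0], [0.0025, -1.0, 0.0009]]
tool units [-0.081  2.185 -0.098] per12 [-0.0068  0.1821 -0.0081]
```

View pics/g2.png

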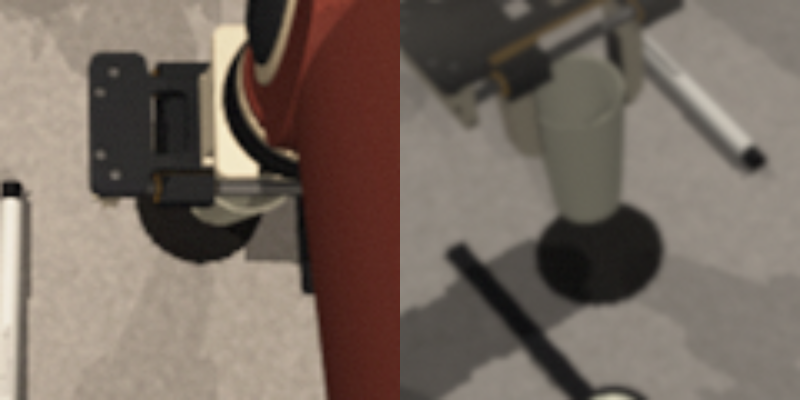

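The tumbler hangs upright above the mat, at crop-right (585,140). I'm lowering it.

```bash

python3 -m jog '{"xyz":[[-0.04,0.4,-0.05],[-0.04,0.5,-0.05],[0,0.5,0],[0,0.4,0],[0,0.2,0],[0,0,0],[0,0,0]],"roll":[0,0,0,0,0,0,0]}' 
python3 st.py .5515 -.1285 .2607
```

```text
time_s: 7.7
position: [0.5528, -0.1261, 0.2663]
orientation: [[-1.0, 0.0, -0.0], [0.0, -0.0, -1.0], [-0.0, -1.0, 0.0]]
ft_force: [-0.5, 0.2, -0.6]
gripper_width: 0.0594
7.7 [ 0.5528 -0.1261  0.2663] w 0.0594 F [-0.51  0.19 -0.62] q [ 0.21  0.66 -0.03  1.82  0.03  0.67 -1.42]
[[-1.0, 0.0003, -0.0003], [0.0003, -0.0, -1.0], [-0.0003, -1.0, 0.0]]
tool units [0.053 0.224 0.096] per12 [0.0044 0.0187 0.008 ]
```

```bash

python3 -m jog '{"xyz":[[0.04,0.06,0.08],[0,0.06,0],[0,0.05,0],[0,0,0]],"roll":[0,0,0,0]}' 
python3 -m jog '{"xyz":[[0,0.05,0],[0,0,0],[0,0,0]],"roll":[0,0,0]}' 
python3 st.py .5515 -.1285 .2607
```

```text
time_s: 8.1
position: [0.5516, -0.128, 0.262]
orientation: [[-1.0, -0.0, -0.0], [0.0, 0.0, -1.0], [0.0, -1.0, -0.0]]
ft_force: [-0.3, 0.2, -0.7]
gripper_width: 0.059
time_s: 8.4
position: [0.5517, -0.128, 0.2608]
orientation: [[-1.0, 0.0, -0.0], [0.0, 0.0, -1.0], [-0.0, -1.0, -0.0]]
ft_force: [0.3, -0.3, -0.1]
gripper_width: 0.059
8.4 [ 0.5517 -0.128   0.2608] w 0.059 F [ 0.26 -0.31 -0.11] q [ 0.21  0.66 -0.03  1.82  0.04  0.66 -1.41]
[[-1.0, 0.0, -0.0001], [0.0001, 0.0001, -1.0], [-0.0, -1.0, -0.0001]]
tool units [0.008 0.002 0.02 ] per12 [0.0007 0.0002 0.0017]
```

```bash

python3 -m jog '{"xyz":[[0,0.03,0],[0,0,0],[0,0,0]],"roll":[0,0,0]}' 
python3 -m jog '{"xyz":[[0,0.03,0],[0,0,0],[0,0,0]],"roll":[0,0,0]}' 
```

```text
time_s: 8.7
position: [0.5519, -0.128, 0.2606]
orientation: [[-1.0, 0.001, -0.0], [0.0, -0.0, -1.0], [-0.001, -1.0, 0.0]]
ft_force: [-2.6, -0.4, 5.0]
gripper_width: 0.0588
time_s: 9.0
position: [0.5521, -0.128, 0.2606]
orientation: [[-1.0, 0.002, -0.0], [0.0, -0.0, -1.0], [-0.002, -1.0, 0.0]]
ft_force: [-1.4, 0.8, 8.8]
gripper_width: 0.0591
```

```bash

python3 -m jog '{"xyz":[[0,0,0],[0,0,0],[0,0,0],[0,0,0],[0,-0.4,0],[0,-0.8,0],[0,-0.9,0],[0,-0.9,0],[0,-0.9,0],[0,-0.9,0],[0,-0.5,0]],"roll":[0,0,0,0,0,0,0,0,0,0,0]}' 0
python3 -m jog '{"xyz":[[0.08,0,-0.96],[0.08,0,-0.96],[0.08,0,-0.96],[0.08,0,-0.96],[0.08,0,-0.96],[0.08,0,-0.96],[0.08,0,-0.96],[0.08,0,-0.96],[0.08,0,-0.96],[0.08,0,-0.96],[0.08,0,-0.96],[0.08,0,-0.96]],"roll":[0,0,0,0,0,0,0,0,0,0,0,0]}' 
python3 st.py .512 .328 .254
python3 - <<'E'
from station import optics
import cv2,numpy as np
a=[cv2.resize(optics.get_image(n)["frame"][y-32:y+32,x-32:x+32,::-1],(390,390),interpolation=2) for n,x,y in(("top",328,220),("scene",224,250))]
cv2.imwrite("pics/g3.png",np.hstack(a))
E
```

```text
time_s: 10.1
position: [0.5519, -0.1281, 0.3943]
orientation: [[-1.0, 0.004, -0.0], [0.0, -0.001, -1.0], [-0.004, -1.0, 0.001]]
ft_force: [-0.9, 0.4, 0.5]
gripper_width: 0.093
time_s: 11.3
position: [0.5274, 0.1609, 0.3917]
orientation: [[-1.0, -0.001, -0.0], [0.0, -0.0, -1.0], [0.001, -1.0, 0.0]]
ft_force: [-0.0, 0.1, 0.4]
gripper_width: 0.0929
11.3 [0.5274 0.1609 0.3917] w 0.0929 F [-0.02  0.1   0.4 ] q [-0.29  0.48 -0.07  1.73  0.04  0.94 -1.95]
[[-1.0, -0.0005, -0.0002], [0.0002, -0.0002, -1.0], [0.0005, -1.0, 0.0002]]
tool units [ 0.616  5.509 -6.686] per12 [ 0.0513  0.4591 -0.5572]
```

View pics/g3.png

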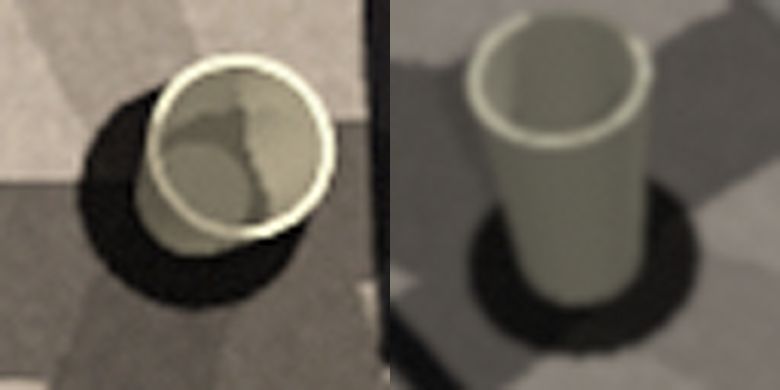

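White stands upright, with its foot well inside the mat disc. Next is the orange tumbler.

```bash
python3 -c "
from h import *
a=(335.2,211.7);b=(219.6,230.6)
print(tri(a,b),plane('top',a,.104),plane('scene',b,.104))"
python3 -m jog '{"xyz":[[0.088,0,-0.955],[0.088,0,-0.955],[0.088,0,-0.955],[0.088,0,-0.955],[0.088,0,-0.955],[0.088,0,-0.955],[0.088,0,-0.955],[0,0.8,0],[0,0.9,0],[0,0.9,0],[0,0.9,0],[0,0.9,0]],"roll":[0,0,0,0,0,0,0,0,0,0,0,0]}' 
python3 -m jog '{"xyz":[[0,0.6,0],[0,0.3,0],[0,0,0],[0,0,0]],"roll":[0,0,0,0]}' 
python3 st.py .512 .328 .254
python3 - <<'E'
from station import optics
import cv2,numpy as np
a=[cv2.resize(optics.get_image(n)["frame"][y-50:y+50,x-50:x+50,::-1],(390,390),interpolation=2) for n,x,y in(("top",105,233),("scene",363,145))]
cv2.imwrite("pics/g4.png",np.hstack(a))
E
```

```text
[ 0.55137709 -0.12822043  0.10222124] [ 0.55147322 -0.12722461  0.104     ] [ 0.55224557 -0.12962533  0.104     ]
time_s: 12.6
position: [0.5129, 0.3257, 0.2809]
orientation: [[-1.0, 0.0, -0.002], [0.002, -0.001, -1.0], [-0.0, -1.0, 0.001]]
ft_force: [-0.1, -0.5, 0.1]
gripper_width: 0.093
time_s: 13.0
position: [0.5129, 0.3268, 0.2599]
orientation: [[-1.0, 0.001, -0.001], [0.001, 0.0, -1.0], [-0.001, -1.0, -0.0]]
ft_force: [0.2, -0.3, -0.1]
gripper_width: 0.0928
13.0 [0.5129 0.3268 0.2599] w 0.0928 F [ 0.23 -0.27 -0.11] q [-0.56  0.72 -0.07  1.7   0.07  0.73 -2.23]
[[-1.0, 0.0011, -0.0008], [0.0008, 0.0004, -1.0], [-0.0011, -1.0, -0.0004]]
tool units [ 0.035  0.238 -0.047] per12 [ 0.0029  0.0198 -0.0039]
```

View pics/g4.png

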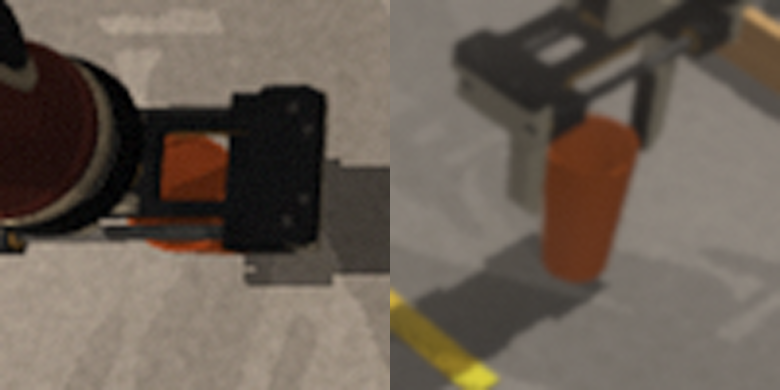

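```bash

python3 -m jog '{"xyz":[[0.03,0.14,-0.04],[0,0,0],[0,0,0],[0,0,0],[0,0,0],[0,0,0],[0,0,0],[0,0,0]],"roll":[0,0,0,0,0,0,0,0]}' 255 12
python3 st.py
```

```text
time_s: 13.9
position: [0.5116, 0.3282, 0.2559]
orientation: [[-1.0, 0.0, -0.0], [0.0, 0.0, -1.0], [-0.0, -1.0, -0.0]]
ft_force: [-0.0, 0.1, -0.4]
gripper_width: 0.0592
13.9 [0.5116 0.3282 0.2559] w 0.0592 F [-0.    0.1  -0.42] q [-0.57  0.72 -0.07  1.7   0.07  0.72 -2.24]
[[-1.0, 0.0002, -0.0001], [0.0001, 0.0003, -1.0], [-0.0002, -1.0, -0.0003]]
```

```bash

python3 -m jog '{"xyz":[[0,-0.3,0],[0,-0.7,0],[0,-0.9,0],[0,-0.9,0],[0,-0.9,0],[0,-0.9,0],[0,-0.8,0],[0,-0.5,0],[0,-0.2,0],[0,0,0]],"roll":[0,0,0,0,0,0,0,0,0,0]}' 
python3 st.py .5515 -.128 .395
```

```text
time_s: 14.9
position: [0.5116, 0.328, 0.4086]
orientation: [[-1.0, 0.0, -0.0], [0.0, 0.0, -1.0], [-0.0, -1.0, -0.0]]
ft_force: [0.6, 0.5, -0.5]
gripper_width: 0.0593
14.9 [0.5116 0.328  0.4086] w 0.0593 F [ 0.58  0.54 -0.5 ] q [-0.56  0.54 -0.08  1.55  0.05  1.05 -2.22]
[[-1.0, 0.0004, -0.0002], [0.0002, 0.0002, -1.0], [-0.0004, -1.0, -0.0002]]
tool units [-1.602  0.54  18.24 ] per12 [-0.1335  0.045   1.52  ]
```

```bash

python3 -m jog '{"xyz":[[-0.08,0,0.5],[-0.08,0,0.95],[-0.08,0,0.95],[-0.08,0,0.95],[-0.08,0,0.95],[-0.08,0,0.95],[-0.08,0,0.95],[-0.08,0,0.95],[-0.08,0,0.95],[-0.08,0,0.95],[-0.08,0,0.95],[-0.08,0,0.95]],"roll":[0,0,0,0,0,0,0,0,0,0,0,0]}' 
python3 -m jog '{"xyz":[[-0.08,0,0.95],[-0.08,0,0.95],[-0.08,0,0.95],[-0.08,0,0.95],[-0.08,0,0.95],[-0.08,0,0.95],[-0.08,0,0.95],[-0.08,0,0.49],[0,0,0.15],[0,0,0],[0,0,0],[0,0,0]],"roll":[0,0,0,0,0,0,0,0,0,0,0,0]}' 
python3 st.py .5515 -.128 .402
python3 - <<'E'
from station import optics
import cv2,numpy as np
a=[cv2.resize(optics.get_image(n)["frame"][y-50:y+50,x-50:x+50,::-1],(390,390),interpolation=2) for n,x,y in(("top",333,215),("scene",224,225))]
cv2.imwrite("pics/g5.png",np.hstack(a))
E
```

```text
time_s: 16.1
position: [0.535, 0.0522, 0.4071]
orientation: [[-1.0, -0.003, -0.001], [0.001, -0.001, -1.0], [0.003, -1.0, 0.001]]
ft_force: [-0.4, -0.6, -1.1]
gripper_width: 0.0592
time_s: 17.3
position: [0.5516, -0.1264, 0.4082]
orientation: [[-1.0, -0.0, 0.002], [-0.002, 0.001, -1.0], [0.0, -1.0, -0.001]]
ft_force: [-0.3, 0.7, -0.5]
gripper_width: 0.059
17.3 [ 0.5516 -0.1264  0.4082] w 0.059 F [-0.26  0.66 -0.51] q [ 0.2   0.48 -0.03  1.67  0.01  0.99 -1.4 ]
[[-1.0, -0.0001, 0.0023], [-0.0023, 0.001, -1.0], [0.0001, -1.0, -0.001]]
tool units [0.004 0.25  0.064] per12 [0.0004 0.0208 0.0054]
```

View pics/g5.png

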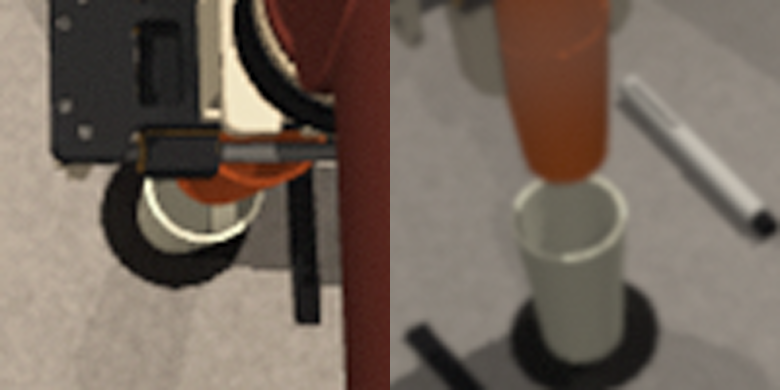

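Orange hangs centred above the white mouth. I'm lowering it in stages: contact is expected at a TCP z of about 0.298.

```bash

python3 -m jog '{"xyz":[[0,0.3,0.04],[0,0.5,0],[0,0.5,0],[0,0.4,0],[0,0.4,0],[0,0.4,0],[0,0.4,0],[0,0.3,0],[0,0.2,0],[0,0.1,0],[0,0,0],[0,0,0]],"roll":[0,0,0,0,0,0,0,0,0,0,0,0]}' 
python3 st.py .5515 -.128 .302
```

```text
time_s: 18.6
position: [0.5517, -0.129, 0.3211]
orientation: [[-1.0, 0.001, -0.0], [0.0, -0.0, -1.0], [-0.001, -1.0, 0.0]]
ft_force: [0.1, 0.2, -0.8]
gripper_width: 0.0593
18.6 [ 0.5517 -0.129   0.3211] w 0.0593 F [ 0.06  0.19 -0.84] q [ 0.21  0.58 -0.03  1.77  0.02  0.79 -1.4 ]
[[-1.0, 0.0008, -0.0002], [0.0002, -0.0001, -1.0], [-0.0008, -1.0, 0.0001]]
tool units [ 0.008  0.765 -0.038] per12 [ 0.0006  0.0637 -0.0032]
```

```bash

python3 -m jog '{"xyz":[[0,0.15,-0.03],[0,0.15,0],[0,0.15,0],[0,0.1,0],[0,0.08,0],[0,0.05,0],[0,0,0],[0,0,0]],"roll":[0,0,0,0,0,0,0,0]}' 
python3 st.py .5515 -.128 .298
```

```text
time_s: 19.4
position: [0.5515, -0.1282, 0.3038]
orientation: [[-1.0, 0.0, -0.0], [0.0, 0.0, -1.0], [-0.0, -1.0, -0.0]]
ft_force: [0.4, -0.0, -1.3]
gripper_width: 0.059
19.4 [ 0.5515 -0.1282  0.3038] w 0.059 F [ 0.44 -0.   -1.29] q [ 0.21  0.6  -0.03  1.79  0.02  0.75 -1.4 ]
[[-1.0, 0.0, -0.0003], [0.0003, 0.0, -1.0], [-0.0, -1.0, -0.0]]
tool units [ 0.001  0.231 -0.008] per12 [ 0.0001  0.0193 -0.0006]
```

```bash

python3 -m jog '{"xyz":[[0,0.05,0],[0,0.05,0],[0,0.04,0],[0,0,0]],"roll":[0,0,0,0]}' 
python3 -m jog '{"xyz":[[0,0.025,0],[0,0,0],[0,0,0]],"roll":[0,0,0]}' 
python3 st.py .5515 -.128 .298
```

```text
time_s: 19.8
position: [0.5515, -0.1282, 0.3002]
orientation: [[-1.0, -0.0, -0.0], [0.0, 0.0, -1.0], [0.0, -1.0, -0.0]]
ft_force: [-0.7, 0.8, -0.4]
gripper_width: 0.0589
time_s: 20.1
position: [0.5515, -0.1281, 0.2996]
orientation: [[-1.0, -0.0, -0.0], [0.0, 0.0, -1.0], [0.0, -1.0, -0.0]]
ft_force: [0.0, -0.5, -0.7]
gripper_width: 0.0592
20.1 [ 0.5515 -0.1281  0.2996] w 0.0592 F [ 0.05 -0.54 -0.7 ] q [ 0.21  0.61 -0.03  1.79  0.02  0.74 -1.4 ]
[[-1.0, -0.0, -0.0002], [0.0002, 0.0001, -1.0], [0.0, -1.0, -0.0001]]
tool units [ 0.     0.065 -0.005] per12 [ 0.      0.0054 -0.0005]
```

```bash
for i in 1; do
python3 -m jog '{"xyz":[[0,0.02,0],[0,0,0],[0,0,0]],"roll":[0,0,0]}' |grep -E "pos|ft"; done
python3 -m jog '{"xyz":[[0,0.02,0],[0,0,0],[0,0,0]],"roll":[0,0,0]}' |grep -E "pos|ft"
```

```text
position: [0.5515, -0.1282, 0.2991]
ft_force: [0.3, -0.9, -0.1]
position: [0.5515, -0.1281, 0.2986]
ft_force: [-0.7, -0.0, -0.6]
```

```bash

python3 -m jog '{"xyz":[[0,0.02,0],[0,0,0],[0,0,0]],"roll":[0,0,0]}' |grep -E "pos|ft"
```

```text
position: [0.5515, -0.1282, 0.2981]
ft_force: [-0.4, 0.6, 0.1]
```

```bash

python3 -m jog '{"xyz":[[0,0.02,0],[0,0,0],[0,0,0]],"roll":[0,0,0]}' |grep -E "pos|ft"
```

```text
position: [0.5515, -0.1282, 0.2977]
ft_force: [-0.0, -0.1, -0.5]
```

```bash

python3 -m jog '{"xyz":[[0,0.015,0],[0,0,0],[0,0,0]],"roll":[0,0,0]}' |grep -E "pos|ft"
```

```text
position: [0.5516, -0.1282, 0.2975]
ft_force: [-0.4, 0.1, 1.8]
```

Contact is at z=0.2975, as predicted (0.298), with about 2 N. Releasing.

```bash

python3 -m jog '{"xyz":[[0,0,0],[0,0,0],[0,0,0],[0,0,0],[0,-0.3,0],[0,-0.7,0],[0,-0.9,0],[0,-0.9,0],[0,-0.9,0],[0,-0.7,0],[0,0,0]],"roll":[0,0,0,0,0,0,0,0,0,0,0]}' 0
python3 st.py .541 -.3165 .404
```

```text
time_s: 22.7
position: [0.5521, -0.1283, 0.4104]
orientation: [[-1.0, 0.007, -0.0], [0.0, -0.001, -1.0], [-0.007, -1.0, 0.001]]
ft_force: [0.8, 0.3, 0.6]
gripper_width: 0.0929
22.7 [ 0.5521 -0.1283  0.4104] w 0.0929 F [0.84 0.27 0.64] q [ 0.21  0.48 -0.03  1.67  0.01  0.99 -1.4 ]
[[-1.0, 0.0066, -0.0003], [0.0002, -0.0012, -1.0], [-0.0066, -1.0, 0.0012]]
tool units [0.444 0.262 7.529] per12 [0.037  0.0218 0.6275]
```

```bash

python3 -m jog '{"xyz":[[0.055,0,0.5],[0.055,0,0.95],[0.055,0,0.95],[0.055,0,0.95],[0.055,0,0.95],[0.055,0,0.95],[0.055,0,0.95],[0.055,0,0.95],[0,0,0.38],[0,0,0],[0,0,0]],"roll":[0,0,0,0,0,0,0,0,0,0,0]}'
python3 st.py .541 -.3163 .256
python3 - <<'E'
from station import optics
import cv2,numpy as np
a=[cv2.resize(optics.get_image(n)["frame"][y-r:y+r,x-r:x+r,::-1],(390,390),interpolation=2) for n,x,y,r in(("top",333,215,39),("scene",224,235,39))]
cv2.imwrite("pics/g6.png",np.hstack(a))
E
```

```text
time_s: 23.8
position: [0.5406, -0.3155, 0.4065]
orientation: [[-1.0, -0.001, 0.001], [-0.001, 0.002, -1.0], [0.001, -1.0, -0.002]]
ft_force: [-0.0, 0.2, -0.4]
gripper_width: 0.0931
23.8 [ 0.5406 -0.3155  0.4065] w 0.0931 F [-0.04  0.23 -0.44] q [ 0.5   0.57 -0.01  1.5   0.    1.07 -1.08]
[[-1.0, -0.001, 0.0008], [-0.0008, 0.002, -1.0], [0.001, -1.0, -0.002]]
tool units [-0.02   6.02   0.044] per12 [-0.0017  0.5017  0.0037]
```

View pics/g6.png

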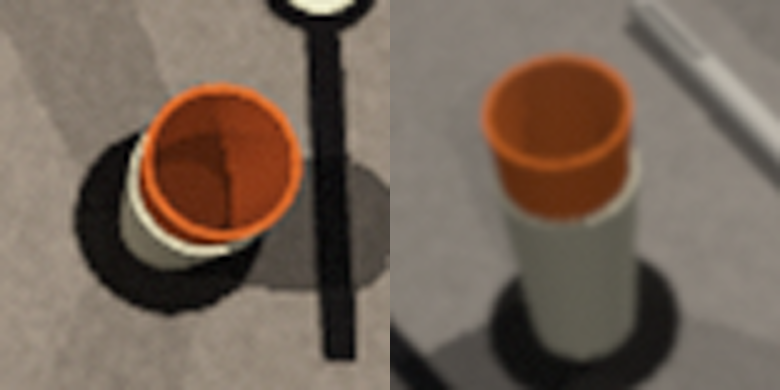

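Orange sits straight in white, with its rim at crop-left (222,163). Next is green.

```bash
python3 -c "
from h import *
a=(338.1,208.3);b=(218,218)
print(tri(a,b),plane('top',a,.142),plane('scene',b,.142))"
python3 -m jog '{"xyz":[[0,0.5,0.04],[0,0.9,0],[0,0.9,0],[0,0.9,0],[0,0.9,0],[0,0.9,0],[0,0.7,0],[0,0.3,0],[0,0,0],[0,0,0]],"roll":[0,0,0,0,0,0,0,0,0,0]}'
python3 st.py .541 -.3163 .256
python3 - <<'E'
from station import optics
import cv2,numpy as np
a=[cv2.resize(optics.get_image(n)["frame"][y-r:y+r,x-r:x+r,::-1],(390,390),interpolation=2) for n,x,y,r in(("top",425,215,50),("scene",140,280,50))]
cv2.imwrite("pics/g7.png",np.hstack(a))
E
```

```text
[ 0.55081285 -0.12759332  0.14023989] [ 0.55098259 -0.12644692  0.142     ] [ 0.5516359  -0.12916051  0.142     ]
time_s: 24.9
position: [0.5408, -0.3173, 0.2578]
orientation: [[-1.0, 0.001, 0.0], [-0.0, -0.0, -1.0], [-0.001, -1.0, 0.0]]
ft_force: [0.6, -0.9, -0.7]
gripper_width: 0.0932
24.9 [ 0.5408 -0.3173  0.2578] w 0.0932 F [ 0.59 -0.88 -0.74] q [ 0.5   0.74 -0.01  1.65  0.01  0.75 -1.08]
[[-1.0, 0.001, 0.0002], [-0.0002, -0.0004, -1.0], [-0.001, -1.0, 0.0004]]
tool units [-0.006  0.07  -0.038] per12 [-0.0005  0.0059 -0.0032]
```

View pics/g7.png

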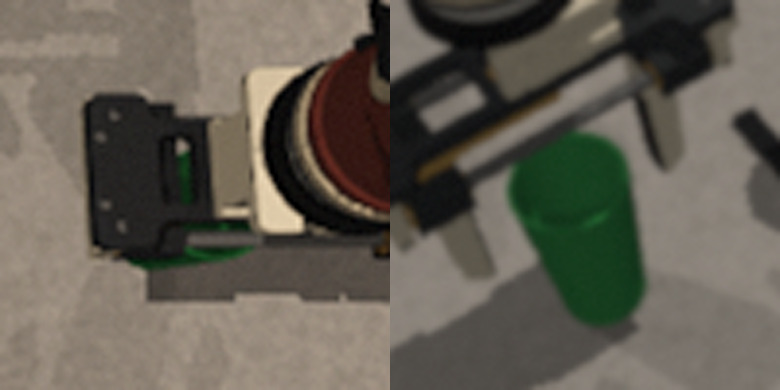

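Green is between the fingers. Closing.

```bash

python3 -m jog '{"xyz":[[0,0.07,0.01],[0,0,0],[0,0,0],[0,0,0],[0,0,0],[0,0,0],[0,0,0],[0,0,0]],"roll":[0,0,0,0,0,0,0,0]}' 255 12
python3 st.py
```

```text
time_s: 25.8
position: [0.5405, -0.3176, 0.2556]
orientation: [[-1.0, 0.0, -0.0], [0.0, 0.0, -1.0], [-0.0, -1.0, -0.0]]
ft_force: [-0.2, 0.4, 1.4]
gripper_width: 0.0592
25.8 [ 0.5405 -0.3176  0.2556] w 0.0592 F [-0.22  0.4   1.38] q [ 0.5   0.74 -0.01  1.65  0.01  0.75 -1.08]
[[-1.0, 0.0001, -0.0001], [0.0001, 0.0002, -1.0], [-0.0001, -1.0, -0.0002]]
```

```bash

python3 -m jog '{"xyz":[[0,-0.3,0],[0,-0.7,0],[0,-0.9,0],[0,-0.9,0],[0,-0.9,0],[0,-0.9,0],[0,-0.9,0],[0,-0.9,0],[0,-0.5,0],[0,-0.2,0],[0,0,0]],"roll":[0,0,0,0,0,0,0,0,0,0,0]}' 
python3 st.py .5515 -.1282 .335
```

```text
time_s: 26.9
position: [0.5404, -0.3176, 0.4332]
orientation: [[-1.0, 0.0, -0.0], [0.0, -0.0, -1.0], [-0.0, -1.0, 0.0]]
ft_force: [-0.2, 0.7, -0.9]
gripper_width: 0.0588
26.9 [ 0.5404 -0.3176  0.4332] w 0.0588 F [-0.25  0.7  -0.91] q [ 0.5   0.55 -0.01  1.46  0.    1.13 -1.08]
[[-1.0, 0.0002, -0.0003], [0.0003, -0.0002, -1.0], [-0.0002, -1.0, 0.0002]]
tool units [-0.442  3.926 -7.579] per12 [-0.0368  0.3271 -0.6315]
```

```bash

python3 -m jog '{"xyz":[[-0.044,0,-0.4],[-0.044,0,-0.8],[-0.044,0,-0.9],[-0.044,0,-0.9],[-0.044,0,-0.9],[-0.044,0,-0.9],[-0.044,0,-0.9],[-0.044,0,-0.9],[-0.044,0,-0.7],[-0.044,0,-0.28],[0,0,0],[0,0,0]],"roll":[0,0,0,0,0,0,0,0,0,0,0,0]}' 
python3 -m jog '{"xyz":[[0,0,0],[0,0,0]],"roll":[0,0]}' 
python3 st.py .5515 -.1282 .335
python3 - <<'E'
from station import optics
import cv2,numpy as np
a=[cv2.resize(optics.get_image(n)["frame"][y-r:y+r,x-r:x+r,::-1],(390,390),interpolation=2) for n,x,y,r in(("top",333,215,50),("scene",224,215,50))]
cv2.imwrite("pics/g8.png",np.hstack(a))
E
```

```text
time_s: 28.1
position: [0.5514, -0.129, 0.4325]
orientation: [[-1.0, -0.001, -0.001], [0.001, -0.001, -1.0], [0.001, -1.0, 0.001]]
ft_force: [-0.7, -1.1, -0.9]
gripper_width: 0.0592
time_s: 28.3
position: [0.5513, -0.1293, 0.4329]
orientation: [[-1.0, -0.0, -0.002], [0.002, -0.0, -1.0], [0.0, -1.0, 0.0]]
ft_force: [-0.5, 0.7, -1.0]
gripper_width: 0.0587
28.3 [ 0.5513 -0.1293  0.4329] w 0.0587 F [-0.47  0.71 -1.05] q [ 0.21  0.46 -0.03  1.63  0.02  1.05 -1.4 ]
[[-1.0, -0.0003, -0.0022], [0.0022, -0.0005, -1.0], [0.0003, -1.0, 0.0005]]
tool units [-0.007  3.915 -0.047] per12 [-0.0006  0.3262 -0.0039]
```

View pics/g8.png

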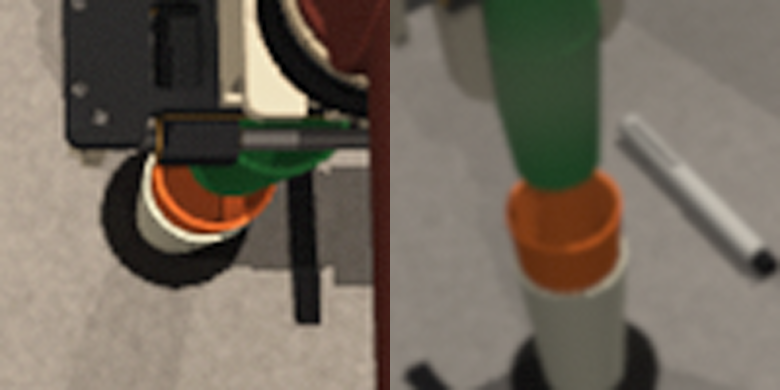

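```bash
python3 -c "
from h import *
for z in(.142,.177):print((proj('scene',np.array([.5515,-.1285,z]))-[174,165])*3.9+[390,0])"
python3 -m jog '{"xyz":[[0,0.3,-0.02],[0,0.5,0],[0,0.5,0],[0,0.4,0],[0,0.4,0],[0,0.4,0],[0,0.4,0],[0,0.3,0],[0,0.1,0],[0,0.1,0],[0,0,0],[0,0,0]],"roll":[0,0,0,0,0,0,0,0,0,0,0,0]}' 
python3 st.py .5515 -.1282 .3352
```

```text
[562.51898992 205.93060643]
[556.43335707 159.42502374]
time_s: 29.6
position: [0.5516, -0.1277, 0.3484]
orientation: [[-1.0, 0.001, -0.0], [0.0, -0.0, -1.0], [-0.001, -1.0, 0.0]]
ft_force: [-0.0, -0.7, -0.8]
gripper_width: 0.0591
29.6 [ 0.5516 -0.1277  0.3484] w 0.0591 F [-0.03 -0.71 -0.76] q [ 0.21  0.55 -0.03  1.74  0.02  0.85 -1.4 ]
[[-1.0, 0.0007, -0.0002], [0.0002, -0.0001, -1.0], [-0.0007, -1.0, 0.0001]]
tool units [0.005 0.526 0.019] per12 [0.0005 0.0439 0.0016]
```

```bash

python3 -m jog '{"xyz":[[0,0.12,0.02],[0,0.12,0],[0,0.08,0],[0,0.05,0],[0,0,0],[0,0,0]],"roll":[0,0,0,0,0,0]}' 
python3 st.py .5515 -.1282 .3352
```

```text
time_s: 30.2
position: [0.5515, -0.1282, 0.3386]
orientation: [[-1.0, -0.0, -0.0], [0.0, 0.0, -1.0], [0.0, -1.0, -0.0]]
ft_force: [-0.1, -0.3, -0.7]
gripper_width: 0.0596
30.2 [ 0.5515 -0.1282  0.3386] w 0.0596 F [-0.06 -0.3  -0.69] q [ 0.21  0.56 -0.03  1.75  0.02  0.83 -1.4 ]
[[-1.0, -0.0003, -0.0002], [0.0002, 0.0, -1.0], [0.0003, -1.0, -0.0]]
tool units [-0.002  0.137  0.   ] per12 [-0.0001  0.0114  0.    ]
```

```bash

python3 -m jog '{"xyz":[[0,0.04,0],[0,0.03,0],[0,0,0],[0,0,0]],"roll":[0,0,0,0]}' |grep -E "pos|ft"
```

```text
position: [0.5516, -0.1283, 0.3373]
ft_force: [-0.6, -0.1, 1.1]
```

```bash

python3 -m jog '{"xyz":[[0,0.02,0],[0,0,0],[0,0,0]],"roll":[0,0,0]}' |grep -E "pos|ft"
```

```text
position: [0.5516, -0.1283, 0.3368]
ft_force: [-0.1, -1.1, 1.9]
```

```bash

python3 -m jog '{"xyz":[[0,0.02,0],[0,0,0],[0,0,0]],"roll":[0,0,0]}' |grep -E "pos|ft"
```

```text
position: [0.5516, -0.1283, 0.3363]
ft_force: [-0.5, -0.1, 4.9]
```

Contact came slightly early and is at about 5 N. I'll back off half a millimetre before releasing.

```bash

python3 -m jog '{"xyz":[[0,-0.025,0],[0,0,0],[0,0,0]],"roll":[0,0,0]}' |grep -E "pos|ft"
```

```text
position: [0.5514, -0.1282, 0.3363]
ft_force: [0.3, -1.2, 0.4]
```

```bash

python3 -m jog '{"xyz":[[0,0,0],[0,0,0],[0,0,0],[0,0,0],[0,-0.3,0],[0,-0.7,0],[0,-0.9,0],[0,-0.9,0],[0,-0.9,0],[0,-0.7,0],[0,0,0]],"roll":[0,0,0,0,0,0,0,0,0,0,0]}' 0
python3 -m jog '{"xyz":[[0,0,-0.5],[0,0,-0.9],[0,0,-0.9],[0,0,-0.9],[0,0,-0.9],[0,0,-0.9],[0,0,-0.9],[0,0,-0.9],[0,0,-0.5],[0,0,0],[0,0,0]],"roll":[0,0,0,0,0,0,0,0,0,0,0]}'
python3 - <<'E'
from station import optics
import cv2,numpy as np
d={n:optics.get_image(n)["frame"][:,:,::-1] for n in("top","scene")}
a=[cv2.resize(d[n][y-r:y+r,x-r:x+r],(390,390),interpolation=2) for n,x,y,r in(("top",333,215,39),("scene",224,230,39))]
cv2.imwrite("pics/g9.png",np.hstack(a)); cv2.imwrite("pics/s9.png",d["scene"])
E
```

```text
time_s: 32.6
position: [0.552, -0.1282, 0.4499]
orientation: [[-1.0, 0.007, -0.0], [0.0, -0.001, -1.0], [-0.007, -1.0, 0.001]]
ft_force: [1.2, -0.6, 0.1]
gripper_width: 0.0931
time_s: 33.7
position: [0.5514, 0.0538, 0.4461]
orientation: [[-1.0, -0.001, -0.001], [0.001, -0.001, -1.0], [0.001, -1.0, 0.001]]
ft_force: [1.1, -0.9, -0.3]
gripper_width: 0.0931
```

View pics/g9.png

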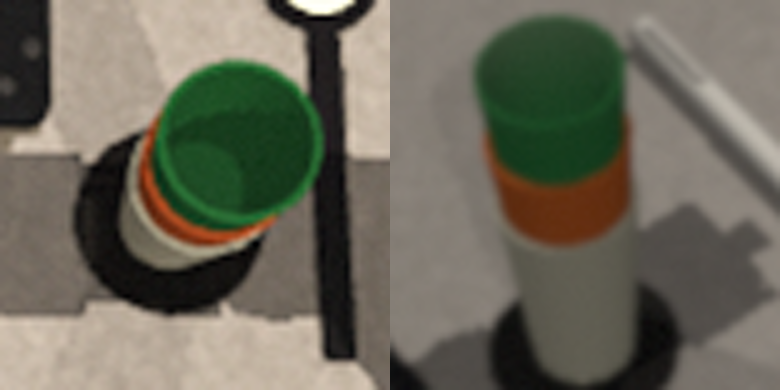

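View pics/s9.png

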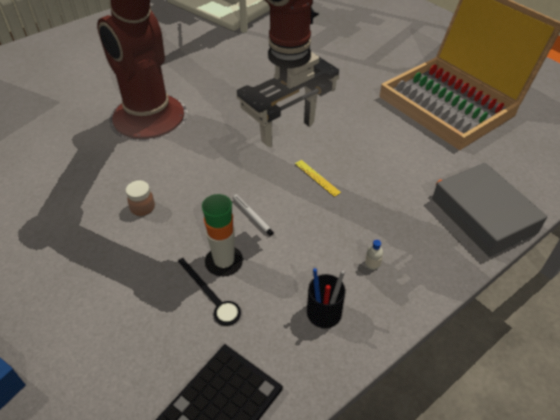

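```bash
python3 -c "
from h import *
print(tri((341.6,204.4),(216.5,205)))
from station import manip
print(manip.hand_in())"
```

```text
[ 0.55075566 -0.12729418  0.17812966]
the job is handed in; nothing more can be done
None
```

The tumblers are put away in the order you asked and the job is handed in at about 34 s of the 72 s allowed. White is upright on the mat, orange is resting in white, and green is resting in orange.

- **Placing:** The white foot is roughly at the mat's centre and well inside its edge. Setting it down on the mat peaked at about 9 N in the readings.
- **Nesting:** Orange touched at its predicted height with about 2 N. Green touched about 1–2 mm early and reached about 5 N, so I backed off to about 0.4 N before letting go. Both are under the 10 N wedge limit.
- **Last checks:** The green rim measured 178 mm above the desk, against 180 mm expected for a loosely nested stack, and the orange rim 140 mm against 142 mm. Both are within the 2 mm calibration error, and the white rim measured about 2 mm low in the same way. The stack looks upright, the gripper is clear, and the other items look unmoved in the last picture.

No check failed. I did not test whether the tumblers pull apart easily, since that would have disturbed the stack.

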